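# Open the photometer housing and hold the cell block in its corner

### The arm

A 7-joint arm with a two-finger parallel gripper is mounted at the origin on the work surface. World frame = base frame: x ahead of the robot, y to its left, z up, the work surface at z = 0. Lengths are in m, angles in rad, forces in N, time in s.
With the tool pointing down it reaches from about 0.425 to 0.825 m from the base axis. Payload 3.6 kg.
Tool frame: the origin (TCP) lies at the very end of the fingers, on their centre line; the grasp point (between the pads) lies 19 mm behind it; z points along the fingers, y is the direction in which the jaws open and shut (so a half turn about z gives the same grasp; the last joint's range is limited). The gripper opens to 93 mm and grips with 3 to 60 N. Pads are 15 mm wide; open, the fingers measure 128 mm over their backs; the gripper's body (75 mm by 188 mm) begins 65 mm behind the grasp point.
Start: joints at [-0.026, 0.615, -0.013, 1.423, 0.008, 1.103, -0.04], TCP at [0.65, 0, 0.219] pointing down, gripper open.
Joint ranges: [-3.12, 3.12], [-0.3, 2.06], [-1.34, 1.32], [0.26, 2.42], [-1.36, 4.5], [0.01, 1.98], [-2.84, 2.84]. Speed limits (rad/s): [2.79, 2.79, 3.14, 3.14, 3.14, 3.14, 3.14].

### API

Orientations are given as a rotation vector (axis times angle).
In Python, from cell import env, eyes, ticket, finder gives the robot as it stands.
- The arm moves only by the tool servo_tool, never from a script. Its arguments are lists of equal length, an entry for each row: "hand": the opening, from 0 (shut) to 1 (fully open); "travel": the shift along the tool's x, y, z in mm, a list of three; "dr": the turn, a rotation vector about the tool's x, y, z in rad, a list of three. In form: {"hand": [hand, ...], "travel": [[tx, ty, tz], ...], "dr": [[ax, ay, az], ...]}. A call has 1 to 12 rows; each row is the pose to reach, as a shift and turn from the pose commanded when the call began, along the tool's axes at that moment; what a row does not reach only later rows make up. A row lasts 1/10 s, in which the tool goes at most 50 mm and 8.59 degrees, less where a joint would pass 70% of its speed; a pose out of reach is approached as far as the arm can. A call with a gripper value outside its range is refused whole. The fingers move at their own pace and stop on an object; "force" is the grip in N (left out, the last holds). Time passes only in rows, so rows that repeat a pose let the fingers close. It gives the time, the measured TCP pose, the force and the opening at its end, in the units of the state.
- env.sense(): the state, without advancing time (a new reading comes with each control period).
- eyes.grab_frame(name): name is "scene" or "side" or "wrist"; returns (picture, depth): 384x512x3 uint8, red, green, blue; 384x512 float32, m along the optical axis (not along the pixel's ray), 0 where there is no reading.
- eyes.camera_info(name): a dict with "mtx" (3x3 intrinsics, pixels), "k1" (the pictures are not rectified: a ray, as slopes to the right and down, at radius r is drawn at 1 + k1 r^2 times it, then the intrinsics apply), "camera_from_world" (4x4, takes a point from world to camera coordinates); the wrist camera has in their place "hand_eye" (4x4, takes a point from camera to tool coordinates, whose origin is the TCP and whose axes are the flange's). Camera axes: x right, y up, looking along -z (the intrinsics and any distortion apply to the point x, -y, -z); pixel columns grow to the right and rows downward; lengths in m; the calibration is good to about 2 mm. A picture is of the moment at which its call begins: read the wrist's pose just before it. camera_info takes no time and is no camera call.
- ticket.hand_in(): hands the job in, once; it reports no verdict.
Trained networks look in the newest picture that a camera, given by its name, has taken for a name from the list of things; names that differ only in an ending like _2 or _b are one class to them, and where a whole thing is asked for, a point or a joint stands for the part that bears it (a point fixed in the world has none). Each returns a list of dicts, best first, with "p" (0 to 1); they miss things now and then, are a little off and sometimes report something else, mostly with a low value. They report only what shows in the picture. A call takes as long as a camera call. They do not tell look-alikes from the thing itself.
- finder.boxes_of(camera, target): "bbox" ([left, top, right, bottom] in pixels, round what is visible of it).
- finder.mark_of(camera, target): "point" ([column, row] in pixels: a listed point, or the origin of a listed thing).
The state is a dict: "clock": time; "q": joint angles; "dq": joint speeds; "joint_torque": joint torques, N m; "ee_pos": TCP position; "orientation": TCP orientation; "contact_force": force on the tool from outside, world axes, zero at the start; "ft_torque": the same for the moment, N m; "gripper_width": finger opening in m.
Only numpy, scipy, OpenCV 4.12 (cv2) and the standard library are available. Lean on these libraries where they do the work, as an engineer would, in place of code of your own. Each camera call takes 0.05 s, during which the arm holds its last target. There are 200 camera calls.

### The job

Lift the loose cover plate off the pins of the photometer housing, lay it flat and centred on the rubber mat, right way up, and let go of it. Then take the square cell block from the bench, stand it on the floor of the open housing and push it into the inside corner of the two metal stops, square and bearing on both at once. Finish while you are still holding the block and pressing it against both stops, and leave the beaker and flasks standing where they are.

Things in the scene. Friction and masses are not known exactly. Their poses are not given: they have to be found in the camera images.
- housing: Fixed open-topped white box, 186 x 186 x 60 mm, walls 18 mm thick. Origin at the centre of its underside, z up. Inside 150 x 150 mm, smooth floor 6 mm above the origin. Two steel pins, 7 mm in diameter, stand 10 mm above the rim at x = 0, y = +-82.5 mm. Two stops on the floor form an inside corner at x = +35, y = +35 mm; a block pressed home there has its centre at x = +15, y = +15 mm
- stop_far: Fixed smooth (low-friction) aluminium bar on the housing's floor, part of the housing: 12 mm along x, 72 mm along y, 20 mm tall. Origin at the centre of its underside, axes as the housing's; it lies at x = +41, y = +11, z = +6 mm in the housing. Its working face looks to the housing's -x and lies at x = +35 mm of the housing
- stop_left: Fixed smooth (low-friction) aluminium bar on the housing's floor, part of the housing: 60 mm along x, 12 mm along y, 20 mm tall. Origin at the centre of its underside, axes as the housing's; it lies at x = +5, y = +41, z = +6 mm in the housing. Its working face looks to the housing's -y and lies at y = +35 mm of the housing
- cover: Loose white plate, 186 x 186 x 4 mm, about 0.26 kg, lying on the rim of the housing at the start, with two 10 mm holes at y = +82.5 and -82.5 mm over the pins. Origin at the centre of its underside, z up. A black grip bar stands on the middle of it: 70 mm along x, 14 mm along y, from 4 to 34 mm above the origin; pinch it across y
- mat: Fixed flat rubber mat on the bench, 220 x 220 mm, 4 mm thick, empty at the start. Origin at the centre of its underside, z up
- cell_block: Loose upright black block, 40 x 40 mm and 50 mm tall, about 0.18 kg, a round glass window in each of its four equal sides, standing on the bench between the housing and the mat. Origin at the centre of its underside, z up, x and y across its sides; any of its four sides may face a stop
- beaker: Small loose glass beaker, 42 mm in diameter, 58 mm tall, standing between the housing and the mat in line with the cell block. Origin at the centre of its underside
- flask_1: Loose glass volumetric flask, 54 mm wide, 135 mm tall, beyond the task's things. Origin at the centre of its underside
- flask_2: Loose glass volumetric flask, 60 mm wide, 150 mm tall, beyond the task's things. Origin at the centre of its underside
- conical: Loose conical glass flask, 68 mm wide at the foot, 110 mm tall, beyond the task's things. Origin at the centre of its underside
Things that resemble listed ones, but are neither listed nor needed, are in the scene too. Leave any blue look-alike of the cell_block alone.

How it is judged:
By the outcome, as a careful person would: the job done as asked, in the order asked, and still so for the second after the job is handed in, while the arm keeps its last pose, push and grip.
It also fails if it takes over 64 s, if anything falls off the work surface, if the arm or the gripper's body presses on something with over 40 N, if the wrist force passes 120 N, or if a joint passes its speed limit or range.

## Working session

There is one attempt and no reset: what is moved stays moved. The work goes in short steps, Python scripts to look and compute and a tool call to move; the robot and the scene stay as the last step left them, time stands still between calls to the robot, and variables do not carry over. Pictures are saved under pics/ and viewed, about 8 in all and at most 12, crops included, and the job is handed in when it is done.

Besides the shell and the picture viewer there is one more tool, called after ">>>" by a JSON object that holds its "api" and its "payload". servo_tool: Moves the arm, as the interface text tells. Its arguments: {"type":"object","properties":{"hand":{"type":"array","items":{"type":"number"}},"travel":{"type":"array","items":{"type":"array","items":{"type":"number"}}},"dr":{"type":"array","items":{"type":"array","items":{"type":"number"}}},"force":{"type":"number"}},"required":["hand","travel","dr"]}

```bash
ls; mkdir -p pics; cat > h.py <<'E'
import numpy as np, cv2
from scipy.spatial.transform import Rotation as R
from cell import env, eyes, ticket, finder
def T_tool():
    s=env.sense(); T=np.eye(4); T[:3,:3]=R.from_rotvec(s["orientation"]).as_matrix(); T[:3,3]=s["ee_pos"]; return T
def grab(name):
    """picture, depth, info with world_from_camera"""
    T=T_tool(); rgb,d=eyes.grab_frame(name); i=eyes.camera_info(name)
    W=T@np.array(i["hand_eye"]) if "hand_eye" in i else np.linalg.inv(np.array(i["camera_from_world"]))
    return rgb,d,dict(K=np.array(i["mtx"]),k1=i["k1"],W=W)
def slopes(i,uv):
    uv=np.atleast_2d(np.array(uv,float)).reshape(-1,1,2)
    return cv2.undistortPoints(uv,i["K"],np.array([i["k1"],0,0,0.])).reshape(-1,2)
def on_plane(i,uv,z):
    s=slopes(i,uv); d=np.c_[s[:,0],-s[:,1],-np.ones(len(s))]@i["W"][:3,:3].T; o=i["W"][:3,3]
    return o+d*((z-o[2])/d[:,2])[:,None]
def cloud(i,d):
    v,u=np.mgrid[:d.shape[0],:d.shape[1]]
    s=slopes(i,np.c_[u.ravel(),v.ravel()]); z=d.ravel()
    P=np.c_[s[:,0]*z,-s[:,1]*z,-z]@i["W"][:3,:3].T+i["W"][:3,3]
    return np.where(z[:,None]>0,P,np.nan).reshape(*d.shape,3)
def proj(i,P):
    p=(np.atleast_2d(P)-i["W"][:3,3])@i["W"][:3,:3]
    s=np.c_[p[:,0],-p[:,1]]/-p[:,2:3]; 
    s*=1+i["k1"]*(s**2).sum(1,keepdims=True)
    return s@i["K"][:2,:2].T+i["K"][:2,2]
def save(n,rgb): cv2.imwrite(f"pics/{n}.png",cv2.cvtColor(rgb,cv2.COLOR_RGB2BGR))
E
python3 - <<'E'
from h import *
for c in["scene","side"]:
    rgb,d,i=grab(c); P=cloud(i,d); np.savez(f"{c}.npz",rgb=rgb,d=d,P=P,**i); save(c+"0",rgb)
    print(c,i["W"][:3,3].round(3))
    for t in["housing","cover","mat","cell_block","beaker"]:
        for r in finder.boxes_of(c,t)[:3]: 
            b=r["bbox"]; m=[int((b[0]+b[2])/2),int((b[1]+b[3])/2)]
            print(t,round(r["p"],2),np.round(b),P[min(m[1],383),min(m[0],511)].round(3))
a=cv2.imread("pics/scene0.png");b=cv2.imread("pics/side0.png")
s=env.sense();print(s["clock"],s["orientation"],s["contact_force"],s["gripper_width"])
E
```

```text
pics
scene [ 1.052 -0.102  0.611]
housing 0.7 [ 98. 174. 210. 261.] [ 0.61  -0.2    0.063]
cover 0.75 [ 89. 146. 210. 239.] [ 0.567 -0.205  0.082]
mat 0.58 [315. 153. 454. 247.] [0.598 0.25  0.001]
mat 0.39 [336. 237. 374. 299.] [0.773 0.11  0.073]
cell_block 0.81 [242. 146. 264. 172.] [ 0.474 -0.     0.043]
cell_block 0.77 [268. 166. 291. 202.] [0.56  0.036 0.049]
cell_block 0.69 [235. 112. 259. 148.] [0.386 0.002 0.048]
beaker 0.89 [257. 217. 281. 256.] [ 0.651 -0.003  0.013]
side [0.232 0.557 0.598]
housing 0.75 [276. 124. 365. 190.] [ 0.509 -0.15   0.063]
cover 0.6 [276. 115. 366. 171.] [ 0.535 -0.204  0.061]
cover 0.6 [222. 101. 242. 151.] [ 0.759 -0.127  0.075]
mat 0.57 [109. 215. 268. 344.] [0.568 0.273 0.005]
cell_block 0.94 [292. 232. 321. 263.] [0.406 0.114 0.049]
cell_block 0.88 [272. 174. 292. 197.] [ 0.543 -0.029  0.038]
cell_block 0.87 [336. 214. 357. 246.] [0.362 0.024 0.042]
beaker 0.78 [225. 159. 245. 188.] [0.652 0.006 0.048]
0.6 [-2.22135520e+00 -2.22141099e+00  4.30863832e-05] [-0.78414404  0.27688849 -0.18223409] 0.09276137644134032
```

View pics/scene0.png

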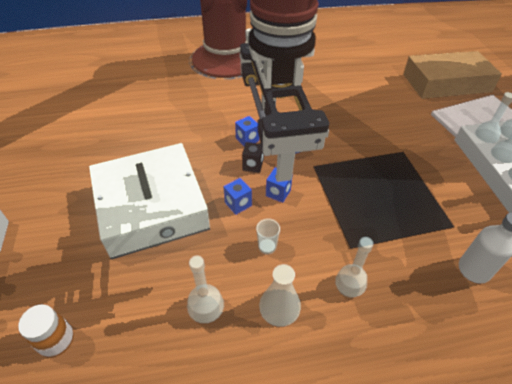

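View pics/side0.png

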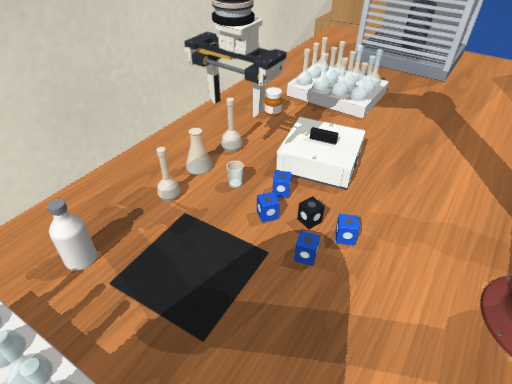

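The black block is at scene (253,158) and side (311,212). Four blue look-alikes stand at side (282,183), (268,206), (347,229) and (307,248). The black one is the one meant. Next I fit the poses from depth.

```bash
cat > m.py <<'E'
from h import *
def rect(P,m,trim=1):
    p=P[m]; (c,s,a)=cv2.minAreaRect((p[:,:2]*1000).astype(np.float32)); return len(p),np.round(c,1),np.round(s,1),round(a,1),p[:,2].mean().round(4)
for c in["scene","side"]:
    z=np.load(c+".npz"); P=z["P"]; rgb=z["rgb"].astype(int); mx=rgb.max(2); mn=rgb.min(2)
    near=lambda x,y,r:(np.hypot(P[...,0]-x,P[...,1]-y)<r)
    def show(n,m):
        m=cv2.morphologyEx(m.astype(np.uint8),cv2.MORPH_OPEN,np.ones((2,2)))
        k,l,st,_=cv2.connectedComponentsWithStats(m)
        if k<2: return print(c,n,"none")
        print(c,n,*rect(P,l==1+st[1:,4].argmax()))
    show("cover",near(.56,-.2,.16)&(abs(P[...,2]-.064)<.006))
    show("bar",near(.56,-.2,.06)&(abs(P[...,2]-.094)<.008))
    show("mat",near(.59,.25,.18)&(mx<70)&(abs(P[...,2])<.012))
    for n,x,y in[("black",.46,.01),("b1",.386,.002),("b2",.56,.036),("b3",.54,-.03),("b4",.406,.114)]:
        m=near(x,y,.05)&(abs(P[...,2]-.05)<.006)&((mx<80) if n=="black" else (rgb[...,2]>rgb[...,0]+30)|(mx<0))
        show(n,m)
    show("beaker",near(.65,0,.04)&(P[...,2]>.03)&(P[...,2]<.065))
E
python3 m.py
```

```text
scene cover 7284 [ 431.7 -149.6] [0. 0.] 0.0 nan
scene bar 230 [ 523.4 -216.4] [95.9 13.6] 10.8 0.0904
scene mat 8189 [658.8 265.3] [151.2 374.6] 45.6 nan
scene black 211 [578.6 -21.9] [ 35.1 288.9] 77.9 nan
scene b1 213 [520.1 -24.2] [ 44.8 356.6] 79.3 0.0544
scene b2 173 [610.   10.2] [ 39.1 185.5] 66.8 0.0623
scene b3 324 [544.3 -66.2] [ 8.  77.6] 100.5 nan
scene b4 none
scene beaker 445 [657.5   5.1] [39.1 71.5] 32.8 nan
side cover 2697 [ 541.4 -266.4] [185.4 290.6] 11.2 nan
side bar 121 [ 531.8 -214.4] [63.3 13.3] 12.9 nan
side mat 10525 [579.4 246.1] [218.3 218. ] 2.9 nan
side black 229 [441.3 -14. ] [77.8 35.3] 65.6 nan
side b1 259 [368.1 -20.2] [44.1 97.5] 8.8 0.0458
side b2 234 [546.   21.6] [48.3 90.9] 25.3 0.0464
side b3 174 [562.6 -69.4] [37.1 93.8] 23.6 nan
side b4 302 [415.9  75. ] [37.9 84.4] 15.5 nan
side beaker 269 [676.4 -31.4] [36.5 98.3] 33.1 0.0418
```

```bash
sed -i 's/np.ones((2,2))/np.ones((3,3))/' m.py; python3 m.py
```

```text
scene cover 7279 [ 534.6 -215.9] [189.5 186. ] 10.9 0.0633
scene bar 230 [ 536.8 -214.9] [68.1 14. ] 11.0 0.0929
scene mat 8176 [581.6 247.2] [222.7 221.6] 2.3 0.0036
scene black 209 [454.5   2.4] [37.6 40.5] 71.5 0.0489
scene b1 211 [367.8   3.6] [42.4 40.8] 26.3 0.0488
scene b2 171 [541.6  39.1] [40.4 40.5] 51.3 0.0487
scene b3 318 [556.8 -45.8] [41.1 40.2] 23.8 0.0491
scene b4 none
scene beaker 445 [665.2  -8. ] [41.1 40.7] 7.5 0.0467
side cover 2693 [ 533.7 -216.7] [186.3 191.1] 11.1 0.0625
side bar 119 [ 535.6 -215.6] [64.5 17.8] 12.5 0.0908
side mat 10514 [582.3 246.4] [220. 221.] 2.7 0.0033
side black 223 [451.3   2.8] [40.7 40. ] 67.1 0.0484
side b1 259 [366.1   3.7] [39. 42.] 24.5 0.0487
side b2 234 [539.   40.3] [40.2 41.5] 51.3 0.0483
side b3 174 [554.5 -45.1] [39.4 42.8] 29.4 0.0483
side b4 300 [411.8  96.3] [39.9 41. ] 15.6 0.0489
side beaker 267 [662.   -7.7] [38.8 43. ] 26.9 0.0458
```

>>> {"api": "servo_tool", "payload": {"hand": [1, 1, 1, 1, 1, 1, 1, 1, 1, 1, 1, 1], "travel": [[-40, -20, 10], [-80, -40, 19], [-120, -60, 19], [-160, -80, 19], [-190, -100, 19], [-215, -115, 19], [-215, -115, 19], [-215, -115, 19], [-215, -115, 19], [-215, -115, 19], [-215, -115, 19], [-215, -115, 19]], "dr": [[0, 0, 0.14], [0, 0, 0.28], [0, 0, 0.42], [0, 0, 0.56], [0, 0, 0.7], [0, 0, 0.84], [0, 0, 0.98], [0, 0, 1.12], [0, 0, 1.26], [0, 0, 1.379], [0, 0, 1.379], [0, 0, 1.379]]}}

```text
clock: 1.8
ee_pos: [0.5351, -0.2148, 0.1997]
orientation: [3.127, 0.305, -0.0]
contact_force: [-0.4, -0.2, -0.5]
gripper_width: 0.0929
```

```bash
cat >> h.py <<'E'
def go(x,y,z,yaw):
    """travel [mm] and dr from the measured pose to TCP (mm) pointing down, jaw axis at yaw deg"""
    T=T_tool(); a=np.radians(yaw); ty=np.array([np.cos(a),np.sin(a),0]); tz=np.array([0,0,-1.]); G=np.c_[np.cross(ty,tz),ty,tz]
    t=T[:3,:3].T@(np.array([x,y,z])-T[:3,3]*1000); r=R.from_matrix(T[:3,:3].T@G).as_rotvec()
    return t.round(1).tolist(),r.round(4).tolist()
def pose():
    s=env.sense(); T=T_tool(); print(round(s["clock"],2),"tcp",(T[:3,3]*1000).round(1),"jaw yaw",np.degrees(np.arctan2(T[1,1],T[0,1])).round(2),"tilt",np.degrees(np.arccos(-T[2,2])).round(2),"F",np.round(s["contact_force"],1),"M",np.round(s["ft_torque"],2),"w",round(s["gripper_width"]*1000,1),"q7",s["q"][6].round(2))
E
python3 - <<'E'
from h import *
pose()
rgb,d,i=grab("wrist"); save("w1",rgb); P=cloud(i,d)
def rect(n,m):
    m=cv2.morphologyEx(m.astype(np.uint8),cv2.MORPH_OPEN,np.ones((3,3)));k,l,st,_=cv2.connectedComponentsWithStats(m)
    p=P[l==1+st[1:,4].argmax()];c,s,a=cv2.minAreaRect((p[:,:2]*1000).astype(np.float32));print(n,np.round(c,1),np.round(s,1),round(a,1),p[:,2].mean().round(4))
near=np.hypot(P[...,0]-.535,P[...,1]+.216)<.15
rect("bar",near&(abs(P[...,2]-.093)<.006)); rect("cover",near&(abs(P[...,2]-.063)<.006))
print(go(535.5,-215.5,72,-79))
s=np.load("scene.npz")["P"]
for n in["flask_1","conical"]:
    for r in finder.boxes_of("scene",n)[:0]: pass
for uv in[(204,305),(281,310),(352,285)]: print(uv,s[uv[1],uv[0]].round(3))
E
```

```text
1.8 tcp [ 535.1 -214.8  199.7] jaw yaw -78.84 tilt 0.0 F [-0.4 -0.2 -0.5] M [ 0.07  0.09 -0.02] w 92.9 q7 -0.82
bar [ 534.3 -218.3] [69.7 13.7] 11.0 0.0933
cover [ 533.6 -217.8] [186.9 186.9] 11.0 0.0635
([0.3, 0.7, 127.7], [-0.0001, -0.0001, 0.0023])
(204, 305) [ 0.783 -0.13   0.05 ]
(281, 310) [ 0.807 -0.015  0.04 ]
(352, 285) [0.786 0.107 0.039]
```

View pics/w1.png

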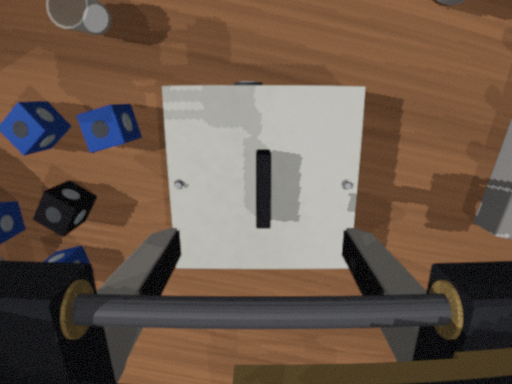

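The wrist view shows the bar at (264,189) and the pins at (181,184) and (347,184). The cameras agree within 2 mm, so I descend and grip the bar.

>>> {"api": "servo_tool", "payload": {"hand": [1, 1, 0.6, 0.6, 0.5, 0.4, 0, 0, 0, 0, 0, 0], "travel": [[-0.5, 2, 40], [-0.5, 2, 80], [-0.5, 2, 110], [-0.5, 2, 122], [-0.5, 2, 129], [-0.5, 2, 129], [-0.5, 2, 129], [-0.5, 2, 129], [-0.5, 2, 129], [-0.5, 2, 129], [-0.5, 2, 129], [-0.5, 2, 129]], "dr": [[0, 0, 0], [0, 0, 0], [0, 0, 0], [0, 0, 0], [0, 0, 0], [0, 0, 0], [0, 0, 0], [0, 0, 0], [0, 0, 0], [0, 0, 0], [0, 0, 0], [0, 0, 0]], "force": 10}}

```text
clock: 3.15
ee_pos: [0.5349, -0.217, 0.0708]
orientation: [-3.127, -0.301, -0.0]
contact_force: [0.9, -0.2, -0.0]
gripper_width: 0.0176
```

```bash
python3 -c "
from h import *
pose()"
```

```text
3.15 tcp [ 534.9 -217.    70.8] jaw yaw -79.01 tilt 0.01 F [ 0.9 -0.2 -0. ] M [ 0.08  0.07 -0.01] w 17.6 q7 -0.75
```

>>> {"api": "servo_tool", "payload": {"hand": [0, 0, 0, 0, 0], "travel": [[0, 0, 0], [0, 0, 0], [0, 0, 0], [0, 0, 0], [0, 0, 0]], "dr": [[0, 0, 0], [0, 0, 0], [0, 0, 0], [0, 0, 0], [0, 0, 0]], "force": 40}}

```text
clock: 3.65
ee_pos: [0.5349, -0.2169, 0.0707]
orientation: [-3.127, -0.301, 0.0]
contact_force: [-0.7, -0.4, 1.4]
gripper_width: 0.014
```

```bash
python3 -c "
from h import *
pose()"
```

```text
3.65 tcp [ 534.9 -216.9   70.7] jaw yaw -79.0 tilt 0.01 F [-0.7 -0.4  1.4] M [0.22 0.21 0.04] w 14.0 q7 -0.75
```

Gripped at 14.0 mm with no side force. I lift slowly until clear of the pins, then go higher.

>>> {"api": "servo_tool", "payload": {"hand": [0, 0, 0, 0, 0, 0, 0, 0, 0, 0], "travel": [[0, 0, -4], [0, 0, -8], [0, 0, -12], [0, 0, -16], [0, 0, -22], [0, 0, -40], [0, 0, -60], [0, 0, -80], [0, 0, -80], [0, 0, -80]], "dr": [[0, 0, 0], [0, 0, 0], [0, 0, 0], [0, 0, 0], [0, 0, 0], [0, 0, 0], [0, 0, 0], [0, 0, 0], [0, 0, 0], [0, 0, 0]]}}

```text
clock: 4.65
ee_pos: [0.5347, -0.2169, 0.1507]
orientation: [-3.127, -0.301, -0.0]
contact_force: [0.2, 0.4, -2.4]
gripper_width: 0.0136
```

```bash
python3 - <<'E'
from h import *
pose()
print(go(582,246.8,145,-87.5))
rgb,d,i=grab("scene"); np.savez("scene2.npz",rgb=rgb,d=d,P=cloud(i,d),**i); a=rgb
rgb2,d,i=grab("side"); np.savez("side2.npz",rgb=rgb2,d=d,P=cloud(i,d),**i)
save("lift",np.hstack([a[60:340,40:440],rgb2[40:320,180:420]]))
E
```

```text
4.65 tcp [ 534.7 -216.9  150.7] jaw yaw -79.01 tilt 0.01 F [ 0.2  0.4 -2.4] M [ 0.01  0.15 -0.04] w 13.6 q7 -0.79
([134.8, -446.2, 5.7], [-0.0001, -0.0002, 0.1482])
```

View pics/lift.png

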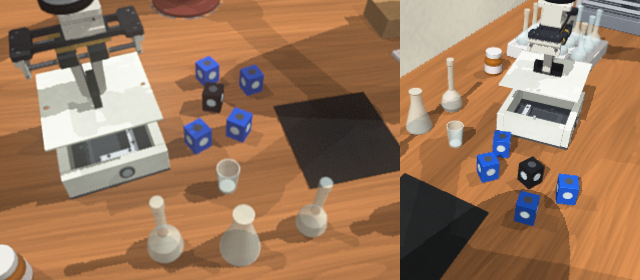

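The cover is lifted level, with scene, beaker and flasks undisturbed. I carry it to the mat.

>>> {"api": "servo_tool", "payload": {"hand": [0, 0, 0, 0, 0, 0, 0, 0, 0, 0, 0, 0], "travel": [[4, -13, 0], [10, -35, 0], [20, -65, 0], [30, -100, 0], [42, -140, 0], [54, -180, 0], [66, -220, 0], [78, -260, 0], [90, -300, 0], [102, -338, 0], [112, -372, 0], [121, -400, 0]], "dr": [[0, 0, 0], [0, 0, 0.01], [0, 0, 0.02], [0, 0, 0.03], [0, 0, 0.045], [0, 0, 0.06], [0, 0, 0.075], [0, 0, 0.09], [0, 0, 0.1], [0, 0, 0.11], [0, 0, 0.12], [0, 0, 0.13]]}}

```text
clock: 5.95
ee_pos: [0.5757, 0.2031, 0.1494]
orientation: [-3.139, -0.102, 0.004]
contact_force: [0.2, -0.1, -2.0]
gripper_width: 0.014
```

>>> {"api": "servo_tool", "payload": {"hand": [0, 0, 0, 0, 0, 0], "travel": [[5, -20, 0], [10, -35, 0], [13, -44, 0], [14, -46, 0], [14, -46, 0], [14, -46, 0]], "dr": [[0, 0, 0.005], [0, 0, 0.01], [0, 0, 0.015], [0, 0, 0.018], [0, 0, 0.018], [0, 0, 0.018]]}}

```text
clock: 6.55
ee_pos: [0.5887, 0.2436, 0.1507]
orientation: [3.14, 0.065, -0.0]
contact_force: [0.9, -0.4, -2.0]
gripper_width: 0.0137
```

```bash
python3 - <<'E'
from h import *
pose()
for c in["wrist","scene","side"]:
    rgb,d,i=grab(c); P=cloud(i,d); mx=rgb.max(2); mn=rgb.min(2)
    near=np.hypot(P[...,0]-.582,P[...,1]-.247)<.16
    for n,m in[("plate",near&(abs(P[...,2]-.138)<.008)&(mn>110))]:
        m=cv2.morphologyEx(m.astype(np.uint8),cv2.MORPH_OPEN,np.ones((3,3)));k,l,st,_=cv2.connectedComponentsWithStats(m)
        if k<2: continue
        p=P[m>0];q,s,a=cv2.minAreaRect((p[:,:2]*1000).astype(np.float32));print(c,n,len(p),np.round(q,1),np.round(s,1),round(a,1),p[:,2].mean().round(4))
        A=np.c_[p[:,:2],np.ones(len(p))];co=np.linalg.lstsq(A,p[:,2],rcond=None)[0];print("tilt deg",np.degrees(co[:2]).round(2))
print(go(582,246.8,20,-87.5))
E
```

```text
6.55 tcp [588.7 243.6 150.7] jaw yaw -87.63 tilt 0.07 F [ 0.9 -0.4 -2. ] M [ 0.02  0.13 -0.03] w 13.7 q7 -1.68
wrist plate 55539 [587.6 242.6] [186.7 187.4] 2.4 0.1434
tilt deg [-0.09 -0.15]
scene plate 6002 [588.6 245.1] [187.9 188.6] 2.2 0.1437
tilt deg [-0.21  0.11]
side plate 6840 [588.3 243.4] [189.1 188.2] 2.3 0.1431
tilt deg [-0.04  0.01]
([-6.5, -2.9, 130.8], [0.0004, 0.0001, -0.0017])
```

>>> {"api": "servo_tool", "payload": {"hand": [0, 0, 0, 0, 0, 0, 0, 0, 0, 0, 0], "travel": [[-3, -1.5, 20], [-6.5, -2.7, 50], [-6.5, -2.7, 80], [-6.5, -2.7, 105], [-6.5, -2.7, 120], [-6.5, -2.7, 127], [-6.5, -2.7, 131], [-6.5, -2.7, 133.5], [-6.5, -2.7, 135], [-6.5, -2.7, 135.5], [-6.5, -2.7, 135.5]], "dr": [[0, 0, 0], [0, 0, 0], [0, 0, 0], [0, 0, 0], [0, 0, 0], [0, 0, 0], [0, 0, 0], [0, 0, 0], [0, 0, 0], [0, 0, 0], [0, 0, 0]]}}

```text
clock: 7.8
ee_pos: [0.5822, 0.2481, 0.0157]
orientation: [-3.14, -0.069, -0.001]
contact_force: [0.0, -0.4, -1.7]
gripper_width: 0.0142
```

```bash
python3 -c "
from h import *
pose()"
```

```text
7.8 tcp [582.2 248.1  15.7] jaw yaw -87.48 tilt 0.06 F [ 0.  -0.4 -1.7] M [ 0.07  0.07 -0.03] w 14.2 q7 -1.62
```

>>> {"api": "servo_tool", "payload": {"hand": [0, 0, 0, 0, 0], "travel": [[0, 1, 0], [0, 1, 0.5], [0, 1, 1], [0, 1, 1.4], [0, 1, 1.4]], "dr": [[0, 0, 0], [0, 0, 0], [0, 0, 0], [0, 0, 0], [0, 0, 0]]}}

```text
clock: 8.3
ee_pos: [0.5821, 0.2468, 0.0147]
orientation: [-3.141, -0.069, -0.001]
contact_force: [-1.7, -0.5, 5.6]
gripper_width: 0.0139
```

```bash
python3 -c "
from h import *
pose()"
```

```text
8.3 tcp [582.1 246.8  14.7] jaw yaw -87.5 tilt 0.03 F [-1.7 -0.5  5.6] M [-0.11  0.49  0.03] w 13.9 q7 -1.62
```

The cover is in contact with the mat. I release it and rise.

>>> {"api": "servo_tool", "payload": {"hand": [0.25, 0.4, 0.4, 0.4, 0.4, 0.4, 0.4, 0.4, 0.4, 0.4], "travel": [[0, 0, 0], [0, 0, 0], [0, 0, 0], [0, 0, 0], [0, 0, -10], [0, 0, -40], [0, 0, -80], [0, 0, -120], [0, 0, -160], [0, 0, -160]], "dr": [[0, 0, 0], [0, 0, 0], [0, 0, 0], [0, 0, 0], [0, 0, 0], [0, 0, 0], [0, 0, 0], [0, 0, 0], [0, 0, 0], [0, 0, 0]]}}

```text
clock: 9.3
ee_pos: [0.5862, 0.2476, 0.1812]
orientation: [-3.136, -0.068, -0.021]
contact_force: [0.3, 0.2, -0.1]
gripper_width: 0.0372
```

```bash
python3 - <<'E'
from h import *
pose()
def fit(c,n,P,m):
    m=cv2.morphologyEx(m.astype(np.uint8),cv2.MORPH_OPEN,np.ones((3,3)))
    if m.sum()<20: return
    p=P[m>0];q,s,a=cv2.minAreaRect((p[:,:2]*1000).astype(np.float32));print(c,n,len(p),np.round(q,1),np.round(s,1),round(a,1),p[:,2].mean().round(4))
for c in["wrist","scene","side"]:
    rgb,d,i=grab(c); P=cloud(i,d); mx=rgb.max(2); mn=rgb.min(2); save("rel_"+c,rgb)
    near=np.hypot(P[...,0]-.582,P[...,1]-.247)<.18
    fit(c,"plate",P,near&(abs(P[...,2]-.008)<.008)&(mn>110))
    fit(c,"mat",P,near&(abs(P[...,2]-.003)<.01)&((mx<70)|(mn>110)))
    near=np.hypot(P[...,0]-.4535,P[...,1]-.0026)<.035
    fit(c,"black",P,near&(abs(P[...,2]-.05)<.006)&(mx<80))
print(go(470,3,200,-110))
E
```

```text
9.3 tcp [586.2 247.6 181.2] jaw yaw -87.5 tilt 0.81 F [ 0.3  0.2 -0.1] M [0.06 0.04 0.  ] w 37.2 q7 -1.69
wrist plate 25092 [579.9 245.6] [190.3 190.6] 2.5 0.0075
wrist mat 32916 [583.5 244.4] [217.6 219.3] 2.3 0.0065
wrist black 33 [476.3   9.8] [3.9 9.4] 15.1 0.0481
scene plate 5859 [578.7 249.9] [193.6 192.3] 2.5 0.0075
scene mat 6424 [584.4 244.4] [219.2 212.8] 3.4 0.0071
scene black 235 [453.9   2.3] [38.9 41.5] 68.5 0.0489
side plate 7257 [583.2 245.3] [192.3 190.9] 2.7 0.0072
side mat 9840 [581.5 245.9] [219.9 220.3] 2.9 0.0062
side black 230 [451.    2.2] [41.1 39.6] 69.7 0.0484
([-121.9, 238.7, -26.3], [0.0, 0.001, 0.393])
```

View pics/rel_scene.png

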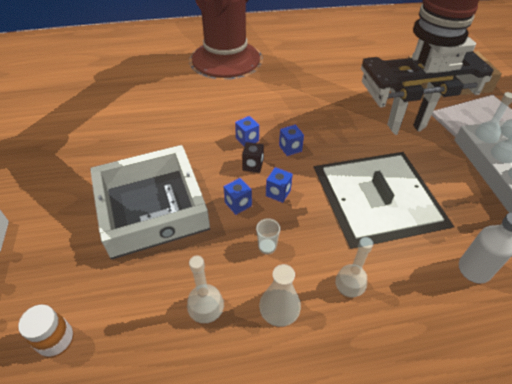

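The cover lies centred on the mat, well released at (382,190), and the housing is open with its stops near (165,200). Next I go above the black block at (253,157).

>>> {"api": "servo_tool", "payload": {"hand": [0.8, 0.8, 0.8, 0.8, 0.8, 0.8, 0.8, 0.8, 0.8, 0.8, 0.8], "travel": [[-10, 20, -10], [-30, 55, -17], [-55, 95, -17], [-80, 135, -17], [-100, 175, -17], [-120, 210, -17], [-132, 230, -17], [-137, 239, -17], [-137, 239, -17], [-137, 239, -17], [-137, 239, -17]], "dr": [[0, 0, 0.05], [0, 0, 0.1], [0, 0, 0.15], [0, 0, 0.2], [0, 0, 0.25], [0, 0, 0.3], [0, 0, 0.35], [0, 0, 0.393], [0, 0, 0.393], [0, 0, 0.393], [0, 0, 0.393]]}}

```text
clock: 10.55
ee_pos: [0.4562, 0.0038, 0.1903]
orientation: [-3.095, 0.54, 0.001]
contact_force: [-0.3, 0.4, -0.0]
gripper_width: 0.0745
```

```bash
python3 - <<'E'
from h import *
pose()
rgb,d,i=grab("wrist"); save("w2",rgb); P=cloud(i,d); mx=rgb.max(2)
near=np.hypot(P[...,0]-.4535,P[...,1]-.0026)<.045
m=near&(abs(P[...,2]-.049)<.005)&(mx<110)
m=cv2.morphologyEx(m.astype(np.uint8),cv2.MORPH_OPEN,np.ones((3,3))); 
k,l,st,_=cv2.connectedComponentsWithStats(m); m=l==1+st[1:,4].argmax()
p=P[m];q,s,a=cv2.minAreaRect((p[:,:2]*1000).astype(np.float32));print(len(p),np.round(q,1),np.round(s,1),round(a,2),p[:,2].mean().round(4))
print(go(452.5,2.5,26,-110.5))
E
```

```text
10.55 tcp [456.2   3.8 190.3] jaw yaw -109.79 tilt 0.02 F [-0.3  0.4 -0. ] M [ 0.15  0.14 -0.06] w 74.5 q7 -1.64
1550 [4.527e+02 1.000e-01] [39.8 39.7] 69.55 0.0495
([-3.0, 2.3, 164.4], [-0.0001, 0.0003, 0.012])
```

View pics/w2.png

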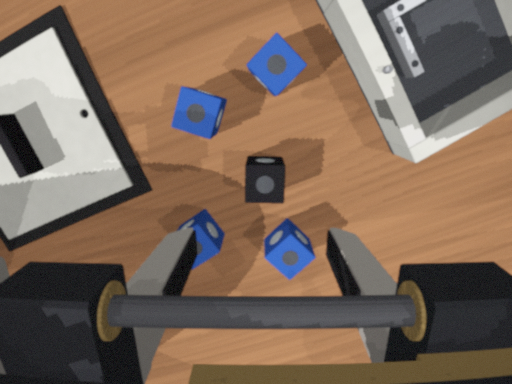

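The wrist view confirms the black block at (265,180), with the blue ones at (276,65), (200,112), (203,238) and (290,248). The jaws' approach is clear. I descend.

>>> {"api": "servo_tool", "payload": {"hand": [0.8, 0.8, 0.8, 0.8, 0.8, 0.8, 0, 0, 0, 0, 0, 0], "travel": [[-2.7, 3, 30], [-2.7, 3, 70], [-2.7, 3, 110], [-2.7, 3, 145], [-2.7, 3, 160], [-2.7, 3, 166], [-2.7, 3, 166], [-2.7, 3, 166], [-2.7, 3, 166], [-2.7, 3, 166], [-2.7, 3, 166], [-2.7, 3, 166]], "dr": [[0, 0, 0.012], [0, 0, 0.012], [0, 0, 0.012], [0, 0, 0.012], [0, 0, 0.012], [0, 0, 0.012], [0, 0, 0.012], [0, 0, 0.012], [0, 0, 0.012], [0, 0, 0.012], [0, 0, 0.012], [0, 0, 0.012]], "force": 40}}

```text
clock: 11.8
ee_pos: [0.4525, 0.0007, 0.0254]
orientation: [-3.09, 0.563, -0.002]
contact_force: [-1.0, 1.6, 6.7]
gripper_width: 0.0397
```

```bash
python3 -c "
from h import *
pose()"
```

```text
11.8 tcp [452.5   0.7  25.4] jaw yaw -110.66 tilt 0.09 F [-1.   1.6  6.7] M [ 0.34  0.18 -0.04] w 39.7 q7 -1.41
```

>>> {"api": "servo_tool", "payload": {"hand": [0, 0, 0, 0, 0, 0, 0], "travel": [[0, 0, -5], [0, 0, -25], [0, 0, -60], [0, 0, -100], [0, 0, -140], [0, 0, -160], [0, 0, -160]], "dr": [[0, 0, 0], [0, 0, 0], [0, 0, 0], [0, 0, 0], [0, 0, 0], [0, 0, 0], [0, 0, 0]]}}

```text
clock: 12.5
ee_pos: [0.4534, -0.0001, 0.187]
orientation: [-3.089, 0.564, -0.009]
contact_force: [0.8, 0.0, -2.6]
gripper_width: 0.0396
```

```bash
python3 -c "
from h import *
pose();print(go(530,-217,190,-79))"
```

```text
12.5 tcp [ 4.534e+02 -1.000e-01  1.870e+02] jaw yaw -110.69 tilt 0.32 F [ 0.8  0.  -2.6] M [ 0.1   0.05 -0.01] w 39.6 q7 -1.62
([148.4, 175.8, -2.7], [-0.001, -0.0057, -0.5532])
```

>>> {"api": "servo_tool", "payload": {"hand": [0, 0, 0, 0, 0, 0, 0, 0, 0, 0, 0], "travel": [[10, 12, -3], [30, 35, -3], [55, 65, -3], [80, 95, -3], [105, 125, -3], [128, 152, -3], [142, 168, -3], [148, 176, -3], [148, 176, -3], [148, 176, -3], [148, 176, -3]], "dr": [[0, 0, -0.05], [0, 0, -0.12], [0, 0, -0.2], [0, 0, -0.28], [0, 0, -0.36], [0, 0, -0.44], [0, 0, -0.51], [0, 0, -0.553], [0, 0, -0.553], [0, 0, -0.553], [0, 0, -0.553]]}}

```text
clock: 13.6
ee_pos: [0.5276, -0.2151, 0.1867]
orientation: [-3.125, -0.302, 0.003]
contact_force: [0.2, 0.3, -1.8]
gripper_width: 0.0401
```

```bash
python3 - <<'E'
from h import *
pose()
rgb,d,i=grab("wrist"); P=cloud(i,d)
# rim fit: outer outline of z~60, hull; block bottom plane; stops z~26
near=np.hypot(P[...,0]-.534,P[...,1]+.217)<.14
def fit(n,m):
    m=cv2.morphologyEx(m.astype(np.uint8),cv2.MORPH_OPEN,np.ones((3,3)))
    p=P[m>0]; q,s,a=cv2.minAreaRect((p[:,:2]*1000).astype(np.float32));print(n,len(p),np.round(q,1),np.round(s,1),round(a,2),p[:,2].mean().round(4))
fit("rim",near&(abs(P[...,2]-.06)<.006))
c,s=np.cos(np.radians(11)),np.sin(np.radians(11)); 
H=(P[...,:2]*1000-[534.2,-216.8])@np.array([[c,-s],[s,c]])
m=(abs(P[...,2]-.026)<.004)&(abs(H)<70).all(2)
g=m&(H[...,0]>37); g2=m&(H[...,1]>37)&(H[...,0]<33)
for n,k in[("far",g),("left",g2)]:
    if k.sum()>10: print(n,k.sum(),np.percentile(H[k],[1,5,50,95,99],axis=0).round(1).tolist())
for Z in[(0,0,60)]: pass
cc=[[93,93,60],[-93,93,60],[-93,-93,60],[93,-93,60]]
st=[[35,-25,26],[35,47,26],[47,47,26],[47,-25,26]],[[-25,35,26],[35,35,26],[35,47,26],[-25,47,26]]
def w(L): L=np.array(L,float); xy=L[:,:2]@np.array([[c,s],[-s,c]])+[534.2,-216.8]; return np.c_[xy,L[:,2]]/1000
for L in[cc,*st]: cv2.polylines(rgb,[proj(i,w(L)).round().astype(int)],True,(255,0,0),1)
save("w3",rgb)
E
```

```text
13.6 tcp [ 527.6 -215.1  186.7] jaw yaw -78.96 tilt 0.17 F [ 0.2  0.3 -1.8] M [0.05 0.15 0.03] w 40.1 q7 -0.77
rim 10814 [ 535.2 -217.5] [183.1 187.3] 11.07 0.0593
far 679 [[37.0, -25.9], [37.9, -22.9], [42.0, 8.6], [46.1, 42.1], [46.8, 45.0]]
left 451 [[-24.8, 37.2], [-22.2, 37.4], [4.8, 41.3], [30.7, 45.2], [32.8, 45.7]]
```

View pics/w3.png

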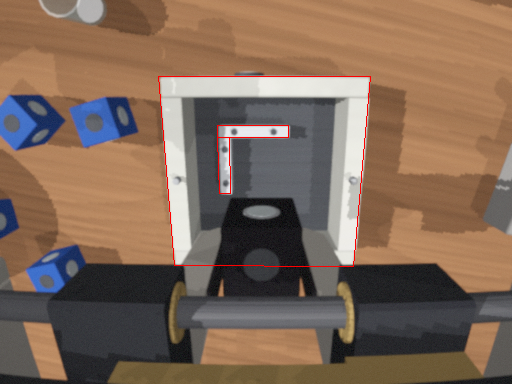

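The overlay of the housing model (yaw 11°) fits the rim and both stops at (253,131) and (225,165). I lower the block to just above the floor.

>>> {"api": "servo_tool", "payload": {"hand": [0, 0, 0, 0, 0, 0, 0, 0, 0, 0], "travel": [[3, 1.5, 10], [6, 3, 30], [6, 3, 65], [6, 3, 100], [6, 3, 125], [6, 3, 140], [6, 3, 148], [6, 3, 152], [6, 3, 152], [6, 3, 152]], "dr": [[0, 0, 0], [0, 0, 0], [0, 0, 0], [0, 0, 0], [0, 0, 0], [0, 0, 0], [0, 0, 0], [0, 0, 0], [0, 0, 0], [0, 0, 0]]}}

```text
clock: 14.65
ee_pos: [0.5354, -0.2188, 0.0366]
orientation: [3.126, 0.301, 0.002]
contact_force: [0.4, -0.7, -2.5]
gripper_width: 0.0396
```

```bash
python3 -c "
from h import *
pose();print(go(534.2,-216.8,32,-79))"
```

```text
14.65 tcp [ 535.4 -218.8   36.6] jaw yaw -79.0 tilt 0.1 F [ 0.4 -0.7 -2.5] M [0.07 0.08 0.03] w 39.6 q7 -0.68
([-0.8, -2.2, 4.6], [0.001, -0.0015, -0.0])
```

>>> {"api": "servo_tool", "payload": {"hand": [0, 0, 0, 0, 0, 0], "travel": [[0, -1, 2], [0, -2, 3.5], [0, -2, 4.3], [0, -2, 5], [0, -2, 5.5], [0, -2, 5.5]], "dr": [[0, 0, 0], [0, 0, 0], [0.001, -0.0015, 0], [0.001, -0.0015, 0], [0.001, -0.0015, 0], [0.001, -0.0015, 0]]}}

```text
clock: 15.25
ee_pos: [0.5343, -0.2162, 0.0315]
orientation: [-3.125, -0.301, 0.002]
contact_force: [-2.3, 1.9, 6.7]
gripper_width: 0.0398
```

```bash
python3 -c "
from h import *
pose()"
```

```text
15.25 tcp [ 534.3 -216.2   31.5] jaw yaw -79.0 tilt 0.13 F [-2.3  1.9  6.7] M [ 0.47  0.52 -0.  ] w 39.8 q7 -0.68
```

Block on the floor at about 9 N. I approach the corner.

>>> {"api": "servo_tool", "payload": {"hand": [0, 0, 0, 0, 0, 0], "travel": [[3, -3, -0.3], [6, -6, -0.3], [9, -9, -0.3], [12, -12, -0.3], [12, -12, -0.3], [12, -12, -0.3]], "dr": [[0, 0, 0], [0, 0, 0], [0, 0, 0], [0, 0, 0], [0, 0, 0], [0, 0, 0]], "force": 60}}

```text
clock: 15.85
ee_pos: [0.5454, -0.2033, 0.0315]
orientation: [3.126, 0.301, 0.002]
contact_force: [-0.8, -1.1, 5.0]
gripper_width: 0.0395
```

```bash
cat >> h.py <<'E'
def hous():
    s=env.sense(); a=np.radians(11); M=np.array([[np.cos(a),np.sin(a)],[-np.sin(a),np.cos(a)]])
    print("H pos",(M@(np.array(s["ee_pos"][:2])*1000-[534.2,-216.8])).round(2),"H force",(M@s["contact_force"][:2]).round(2),"Fz",round(s["contact_force"][2],1))
E
python3 -c "
from h import *
pose();hous()"
```

```text
15.85 tcp [ 545.4 -203.3   31.5] jaw yaw -79.0 tilt 0.11 F [-0.8 -1.1  5. ] M [-0.16  0.24  0.04] w 39.5 q7 -0.7
H pos [13.57 11.13] H force [-0.98 -0.95] Fz 5.0
```

>>> {"api": "servo_tool", "payload": {"hand": [0, 0, 0, 0, 0], "travel": [[0.5, -1, 0], [1, -2, 0], [1.5, -3, 0], [1.5, -3, 0], [1.5, -3, 0]], "dr": [[0, 0, 0], [0, 0, 0], [0, 0, 0], [0, 0, 0], [0, 0, 0]]}}

```text
clock: 16.35
ee_pos: [0.5462, -0.2009, 0.0315]
orientation: [3.125, 0.3, 0.002]
contact_force: [-1.8, -1.8, 4.7]
gripper_width: 0.0393
```

```bash
python3 -c "
from h import *
pose();hous()"
```

```text
16.35 tcp [ 546.2 -200.9   31.5] jaw yaw -79.03 tilt 0.16 F [-1.8 -1.8  4.7] M [-0.38  0.26 -0.04] w 39.3 q7 -0.71
H pos [14.8  13.37] H force [-2.08 -1.48] Fz 4.7
```

>>> {"api": "servo_tool", "payload": {"hand": [0, 0, 0, 0, 0], "travel": [[0.4, -0.7, 0], [0.8, -1.4, 0], [1, -2, 0], [1, -2, 0], [1, -2, 0]], "dr": [[0, 0, 0], [0, 0, 0], [0, 0, 0], [0, 0, 0], [0, 0, 0]]}}

```text
clock: 16.85
ee_pos: [0.5463, -0.1997, 0.0316]
orientation: [3.124, 0.299, 0.001]
contact_force: [-0.5, -3.8, 4.9]
gripper_width: 0.0399
```

```bash
python3 -c "
from h import *
pose();hous()"
```

```text
16.85 tcp [ 546.3 -199.7   31.6] jaw yaw -79.07 tilt 0.21 F [-0.5 -3.8  4.9] M [-0.68  0.41  0.03] w 39.9 q7 -0.71
H pos [15.14 14.5 ] H force [-1.25 -3.65] Fz 4.9
```

>>> {"api": "servo_tool", "payload": {"hand": [0, 0, 0, 0, 0], "travel": [[0.7, -0.5, 0], [1.3, -1, 0], [2, -1, 0], [2, -1, 0], [2, -1, 0]], "dr": [[0, 0, 0], [0, 0, 0], [0, 0, 0], [0, 0, 0], [0, 0, 0]]}}

```text
clock: 17.35
ee_pos: [0.5463, -0.1994, 0.0316]
orientation: [3.123, 0.297, -0.003]
contact_force: [-4.4, -5.2, 7.3]
gripper_width: 0.0394
```

```bash
python3 -c "
from h import *
pose();hous()"
```

```text
17.35 tcp [ 546.3 -199.4   31.6] jaw yaw -79.13 tilt 0.26 F [-4.4 -5.2  7.3] M [-0.98  1.    0.05] w 39.4 q7 -0.71
H pos [15.19 14.76] H force [-5.28 -4.26] Fz 7.3
```

>>> {"api": "servo_tool", "payload": {"hand": [0, 0, 0, 0, 0, 0], "travel": [[0.5, -0.5, -0.2], [1, -1, -0.3], [1.5, -1.5, -0.3], [2, -2, -0.3], [2, -2, -0.3], [2, -2, -0.3]], "dr": [[0, 0, -0.001], [0, 0, -0.002], [0, 0, -0.003], [0, 0, -0.003], [0, 0, -0.003], [0, 0, -0.003]]}}

```text
clock: 17.95
ee_pos: [0.5463, -0.1991, 0.0316]
orientation: [3.121, 0.299, -0.007]
contact_force: [-4.8, -7.7, 6.9]
gripper_width: 0.0396
```

```bash
python3 - <<'E'
from h import *
pose();hous(); T=T_tool(); print("tool z in H", (np.array([[np.cos(.192),np.sin(.192)],[-np.sin(.192),np.cos(.192)]])@T[:2,2]).round(4))
rgb,d,i=grab("scene"); rgb2,_,_=grab("side"); rgb3,_,_=grab("wrist"); save("push_w",rgb3)
save("push",np.hstack([cv2.resize(rgb[130:260,85:215],(400,400),interpolation=cv2.INTER_CUBIC),cv2.resize(rgb2[90:200,265:375],(400,400),interpolation=cv2.INTER_CUBIC)]))
pose()
E
```

```text
17.95 tcp [ 546.3 -199.1   31.6] jaw yaw -79.05 tilt 0.44 F [-4.8 -7.7  6.9] M [-1.54  1.31  0.04] w 39.6 q7 -0.72
H pos [15.25 15.1 ] H force [-6.18 -6.67] Fz 6.9
tool z in H [-0.0052 -0.0056]
18.1 tcp [ 546.3 -199.1   31.6] jaw yaw -79.05 tilt 0.44 F [-5.6 -7.4  6.4] M [-1.6   1.34  0.02] w 39.8 q7 -0.72
```

View pics/push.png

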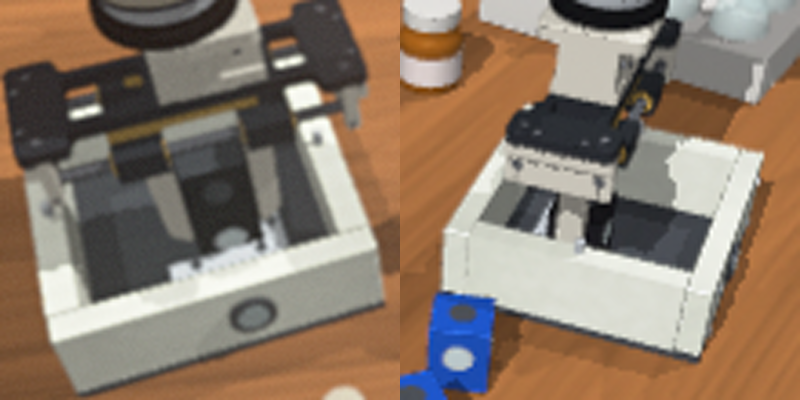

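View pics/push_w.png

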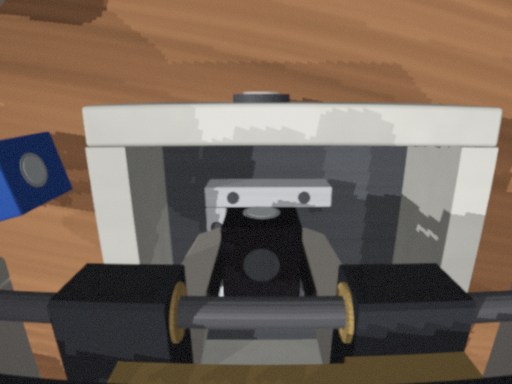

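Wrist view: the block at (262,240) is flush against the far stop at (268,195), which runs parallel to its face. The tool leans 0.4° from compliance, so I take that out and press slightly more.

>>> {"api": "servo_tool", "payload": {"hand": [0, 0, 0, 0, 0, 0], "travel": [[0.5, -0.5, 0], [1, -1, 0], [1.5, -1.5, 0], [2, -1.5, 0], [2, -1.5, 0], [2, -1.5, 0]], "dr": [[0.002, 0.002, 0], [0.004, 0.004, 0], [0.006, 0.006, 0], [0.008, 0.008, -0.001], [0.008, 0.008, -0.001], [0.008, 0.008, -0.001]]}}

```text
clock: 18.7
ee_pos: [0.5463, -0.199, 0.0315]
orientation: [-3.126, -0.3, 0.0]
contact_force: [-7.6, -9.6, 7.6]
gripper_width: 0.0394
```

```bash
cat > chk.py <<'E'
from h import *
pose();hous(); T=T_tool(); print("tool z in H", (np.array([[np.cos(.192),np.sin(.192)],[-np.sin(.192),np.cos(.192)]])@T[:2,2]).round(4))
E
python3 chk.py
```

```text
18.7 tcp [ 546.3 -199.    31.5] jaw yaw -79.03 tilt 0.04 F [-7.6 -9.6  7.6] M [-2.15  1.93  0.1 ] w 39.4 q7 -0.71
H pos [15.31 15.12] H force [-9.29 -7.93] Fz 7.6
tool z in H [-0.      0.0008]
```

>>> {"api": "servo_tool", "payload": {"hand": [0, 0, 0, 0, 0, 0, 0, 0, 0, 0], "travel": [[0, 0, 0], [0, 0, 0], [0, 0, 0], [0, 0, 0], [0, 0, 0], [0, 0, 0], [0, 0, 0], [0, 0, 0], [0, 0, 0], [0, 0, 0]], "dr": [[0, 0, 0], [0, 0, 0], [0, 0, 0], [0, 0, 0], [0, 0, 0], [0, 0, 0], [0, 0, 0], [0, 0, 0], [0, 0, 0], [0, 0, 0]]}}

```text
clock: 19.7
ee_pos: [0.5463, -0.199, 0.0315]
orientation: [-3.126, -0.3, 0.0]
contact_force: [-7.6, -9.8, 7.5]
gripper_width: 0.0393
```

```bash
python3 chk.py; python3 - <<'E'
from h import *
rgb,d,i=grab("wrist"); save("fw",rgb[160:320,150:400].repeat(2,0).repeat(2,1))
rgb,d,i=grab("scene"); save("fs",rgb)
E
```

```text
19.7 tcp [ 546.3 -199.    31.5] jaw yaw -79.03 tilt 0.04 F [-7.6 -9.8  7.5] M [-2.22  1.99  0.16] w 39.3 q7 -0.71
H pos [15.31 15.11] H force [-9.34 -8.14] Fz 7.5
tool z in H [-0.      0.0007]
```

View pics/fw.png

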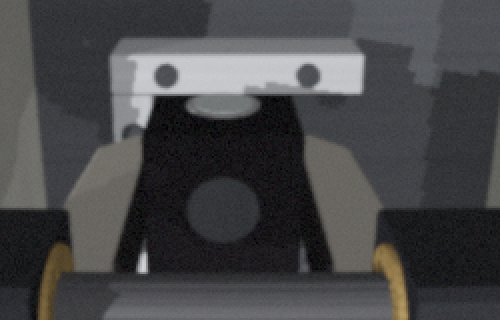

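View pics/fs.png

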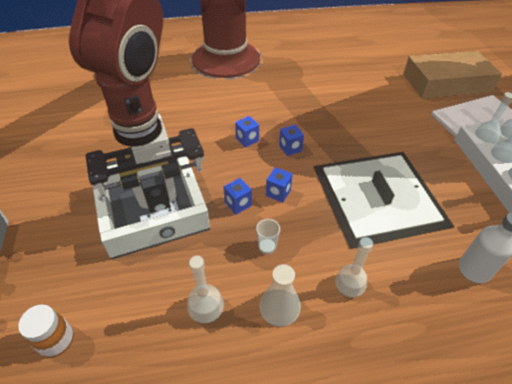

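The crop shows the block tight and parallel against the far stop (top, y≈95) and against the left stop (x≈150). In the scene picture the cover lies centred on the mat, and the beaker, flasks and blue blocks have not moved. The forces are steady, so I hand in.

```bash
python3 -c "
from h import *
ticket.hand_in()"
```

```text
the job is handed in; nothing more can be done
```

The job is handed in at about 20 s of the 64 s allowed, with every step done in the order asked.

- **Cover:** I lifted it off the pins, laid it flat and right way up on the mat, and let go. The cameras put it 2–4 mm from the mat's centre on average. The scene camera read 579/250 mm and the side camera 583/245 mm, against the mat's 582/247 mm. Its yaw matches the mat's at about 2.5°.
- **Block:** I took the black cell block from among the four blue look-alikes, stood it on the housing floor and pushed it into the corner of the two stops.
- **Last checks:** Holding still for 1 s, the push stayed steady at about 9.3 N on the far stop and 8.1 N on the left stop, with about 7.5 N of upward force from the floor. The tool sat at (15.3, 15.1) mm in the housing, where (15, 15) is home, square to it within about 0.1° and upright within 0.05°. The block was still gripped at 39.3 mm.
- **Other things:** The beaker, flasks and blue blocks look unmoved in the last picture.

No check failed. The one disagreement is the 3–5 mm between the scene and side cameras on the cover's resting position.

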